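# Press the square into the frame corner and hold it

### The arm

A 6-joint arm with a two-finger parallel gripper is mounted at the origin on the work surface. World frame = base frame: x ahead of the robot, y to its left, z up, the work surface at z = 0. Lengths are in m, angles in rad, forces in N, time in s.
With the tool pointing down it reaches from about 0.3 to 0.75 m from the base axis. Payload 8.5 kg.
Tool frame: the origin (TCP) lies on the front face of the gripper's body, between the roots of the fingers; the fingertips stand 73 mm ahead of it and the grasp point (between the pads) lies 54 mm ahead of it; z points along the fingers, y is the direction in which the jaws open and shut (so a half turn about z gives the same grasp; the last joint's range is limited). The gripper opens to 85 mm and grips with 20 to 120 N. Pads are 22 mm wide; open, the fingers measure 114 mm over their backs; the gripper's body (76 mm by 85 mm) begins 54 mm behind the grasp point. The pads swing forward as they close: fully open they stand 13 mm farther back than shut.
Start: joints at [0.94, 0.381, 1.297, -0, 1.464, -0.215], TCP at [0.222, 0.503, 0.304] pointing down, gripper open.
Joint ranges: [-3.11, 3.11], [-0.89, 2.33], [0.22, 2.48], [-1.42, 4.56], [0.17, 2.85], [-2.88, 2.88]. Speed limits (rad/s): [2.39, 2.39, 3.14, 3.14, 3.14, 3.14].

### API

Orientations are given as a unit quaternion [w, x, y, z].
In Python, from station import arm gives the robot as it stands.
- The arm moves only by the tool arm_command, never from a script. Its argument "commands" is one flat list of numbers, 5 for each row, row after row: the shift along the tool's x, y, z in units of 0.3 m (1.0 is 0.3 m), then the turn about the tool's z in units of 120 degrees (1.0 is 120 degrees), then the finger opening in mm, from 0 to 85.4. In form: [x, y, z, yaw, gripper, x, y, z, yaw, gripper, ...]. A call has exactly 5 rows; each row is the pose to reach, as a shift and turn from the pose commanded when the call began, along the tool's axes at that moment; what a row does not reach only later rows make up. A row lasts 1/12 s, in which the tool goes at most 41.7 mm and 7.16 degrees, less where a joint would pass 70% of its speed; a pose out of reach is approached as far as the arm can. A call with a number of a shift or a turn outside -1 to 1 is refused whole. A call with a gripper value outside its range is refused whole. The fingers move at their own pace and stop on an object; "squeeze" is the grip in N (left out, the last holds). Time passes only in rows, so rows that repeat a pose let the fingers close, or fill a call up. It gives the time, the measured TCP pose, the force and the opening at its end, in the units of the state.
- arm.get_obs(): the state, without advancing time (a new reading comes with each control period).
- arm.read_camera(name): name is "side" or "top" or "wrist"; returns a dict with "img" (384x512x3 uint8, red, green, blue), "fx", "fy", "cx", "cy" (pixels), "pose" (4x4, takes a point from camera to world coordinates). Camera axes: x right, y up, looking along -z (the intrinsics and any distortion apply to the point x, -y, -z); pixel columns grow to the right and rows downward; lengths in m; the calibration is good to about 2 mm. The wrist camera is an equidistant fisheye: a pixel r from the principal point sees the ray r / f radians off the axis. A picture is of the moment at which its call begins. There is no depth.
- arm.sign_off(): hands the job in, once; it reports no verdict.
The state is a dict: "t": time; "joints": joint angles; "joint_vel": joint speeds; "joint_torque": joint torques, N m; "eef_pos": TCP position; "orientation": TCP orientation; "ft_force": force on the tool from outside, world axes, zero at the start; "ft_torque": the same for the moment, N m; "gripper_width": finger opening in m.
Only numpy, scipy, OpenCV 4.12 (cv2) and the standard library are available. Lean on these libraries where they do the work, as an engineer would, in place of code of your own. Each camera call takes 0.05 s, during which the arm holds its last target. There are 200 camera calls.

### The job

Pick up the blue corner square by its black handle, lay it flat on the white jig board inside the corner of the wooden frame, and press it fully home into the corner, so that one leg is flush along the fixed stile and the other leg has swung the sprung rail out to a right angle. Finish while still gripping the handle and pressing the square against both timbers: do not let go, and touch the rail only with the square. Leave the paint tin, the hardener jar and the thinner can standing where they are.

Things in the scene. Friction and masses are not known exactly. Their poses are not given: they have to be found in the camera images.
- square_grip (a point): Grip of the blue square's black upright handle: a post 24 x 24 mm, sides parallel to the legs, top 62 mm above the square's underside. The point is on the post's axis, 44 mm above the underside. The square's outer vertex lies at (+46, +46, -44) mm from here; x, y as for square. A web 10 mm thick and 48 mm square lies under the post.
- square: Rigid blue L, 0.2 to 0.4 kg, starts flat on the bench, z up. Origin: outer vertex, at the underside. Two legs 120 mm long, 22 wide, 18 tall run along -x and -y. Outer pressing faces: +y face of the leg along -x (goes on the stile), +x face of the leg along -y (goes on the rail). The first 8 mm of the faces at the vertex are partly cut away.
- corner (a point): Inside corner of the frame, on the top of the white jig board (12 mm thick, 205 mm square, fixed; it reaches 170 mm to -x, -y and 35 mm to +x, +y from here). z up. Stile's inner face: plane y = 0, along -x. Rail's inner face when at a right angle: plane x = 0, along -y. The square is home with its vertex here and its axes parallel to these.
- stile: Fixed darker timber, 160 mm long, 28 mm wide, 24 mm tall, screwed to the jig board (smooth timbers, board and square: they slide easily on one another), running along -x from 5 to 165 mm off the corner; origin at the corner point, axes the same.
- rail: Lighter timber, 193 mm long, 28 wide, 24 tall, turning flat on the jig board about a steel pin at (+14, +14) mm from the corner point; origin at the pin, inner face 14 mm to its -x, free end 179 mm along its -y. At rest the free end leans in towards the stile by about 4 to 7 degrees (up to 25 mm).
- rail_end (a point): Top edge of the rail's inner face at its free end, 24 mm above the jig board.
- swing (a joint): Angle of the rail, rad: 0 is at a right angle to the stile, negative when it leans in (starts at about -0.115 to -0.065), stops at -0.14 and +0.10. A light spring draws it in: about 0.25 to 0.45 Nm (about 3 N at the end of the square's leg) to hold or push it to 0.
- paint_tin: Round steel paint tin, 72 mm across, 85 mm tall, origin at the centre of its foot; bystander.
- hardener: Orange jar with red cap, 54 mm across, 100 mm tall, origin at the centre of its foot; bystander.
- thinner_can: Yellow rectangular can, 50 x 70 mm and 107 mm tall, origin at the centre of its foot; bystander.
There are look-alikes about, which are no part of the job. Of the things like the square, leave any that is green or orange; of the rest the smaller one is meant.

How it is judged:
By the outcome, as a careful person would: the job done as asked, in the order asked, and still so for the second after the job is handed in, while the arm keeps its last pose, push and grip.
It also fails if it takes over 38 s, if anything falls off the work surface, if the arm or the gripper's body presses on something with over 40 N, if the wrist force passes 120 N, or if a joint passes its speed limit or range.

## Working session

There is one attempt and no reset: what is moved stays moved. The work goes in short steps, Python scripts to look and compute and a tool call to move; the robot and the scene stay as the last step left them, time stands still between calls to the robot, and variables do not carry over. Pictures are saved under pics/ and viewed, about 8 in all and at most 12, crops included, and the job is handed in when it is done.

Besides the shell and the picture viewer there is one more tool, called as name(argument=value, ...) on one line, values as JSON. arm_command: Moves the arm, as the interface text tells. Shifts and turns lie within -1 to 1; 1 stands for 0.3 m of shift or 120 degrees of turn. Its arguments: {"type":"object","properties":{"commands":{"type":"array","items":{"type":"number"}},"squeeze":{"type":"number"}},"required":["commands"]}

```bash
mkdir -p pics; cat > h.py <<'E'
import numpy as np, cv2
from station import arm
def shot(n,f):
    c=arm.read_camera(n); np.savez('pics/'+f+'.npz',**{k:c[k] for k in c}); cv2.imwrite('pics/'+f+'.png',c['img'][:,:,::-1]); return c
def load(f): return np.load('pics/'+f+'.npz')
def p2w(c,u,v,z,fish=False):
    x=(u-c['cx'])/c['fx'];y=(v-c['cy'])/c['fy']
    if fish:
        r=np.hypot(x,y);k=np.tan(r)/r if r>1e-9 else 1;x*=k;y*=k
    P=c['pose'];d=P[:3,:3]@np.array([x,-y,-1.]);o=P[:3,3]
    return o+d*(z-o[2])/d[2]
E
python3 - <<'E'
from h import *
a=shot('top','top0');b=shot('side','side0')
print({k:a[k] for k in a if k!='img'});print(b['pose'],b['fx'])
cv2.imwrite('pics/t0.png',cv2.resize(a['img'][:,:,::-1],(800,600),interpolation=cv2.INTER_CUBIC))
o=arm.get_obs();print(o['eef_pos'],o['orientation'],o['t'],o['ft_force'])
E
```

```text
{'fx': 442.5424146664597, 'fy': 442.5424146664597, 'cx': 252.96109176193306, 'cy': 188.8207210652715, 'pose': array([[-0.01638633,  0.99586589, -0.08934545,  0.52768654],
       [-0.9996773 , -0.01458294,  0.02080006, -0.0607129 ],
       [ 0.01941115,  0.08965745,  0.99578348,  1.04946547],
       [ 0.        ,  0.        ,  0.        ,  1.        ]])}
[[ 0.92760577  0.2005541  -0.31515964  0.33807233]
 [-0.37348725  0.48118639 -0.79307435 -0.72161988]
 [-0.00740378  0.85336845  0.52125567  0.50300554]
 [ 0.          0.          0.          1.        ]] 380.2483847665428
[0.22204325 0.50300108 0.30337213] [-2.51623656e-04  2.06379899e-01  9.78471719e-01 -6.07679810e-04] 0.1 [0.05024223 0.01605781 0.30079801]
```

View pics/t0.png

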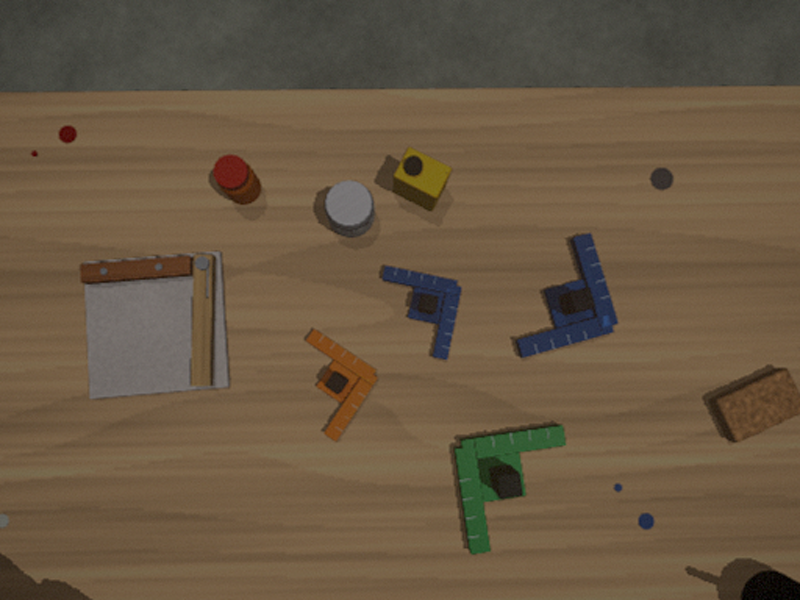

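View pics/side0.png

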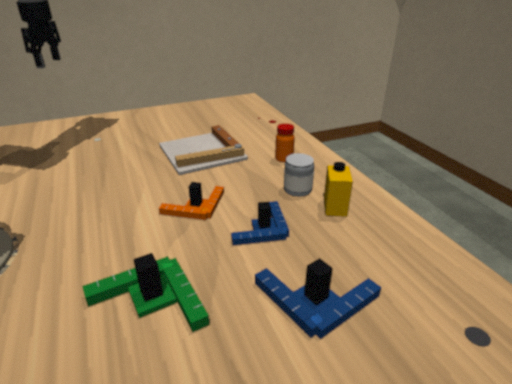

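The top picture shows the smaller blue square with its vertex at about (460,283) in the 800x600 view, handle (427,302). The frame corner is at about (192,277). The side view shows the same layout, with the larger blue square nearer that camera.

```bash
python3 - <<'E'
from h import *
c=load('top0');im=c['img'][:,:,::-1]
a=im[155:260,45:155];b=im[160:240,235:305]
A=cv2.resize(a,None,fx=5,fy=5,interpolation=cv2.INTER_CUBIC);B=cv2.resize(b,None,fx=3.5,fy=3.5,interpolation=cv2.INTER_CUBIC)
o=np.zeros((525,800,3),np.uint8);o[:,:550]=A;o[:B.shape[0],552:552+B.shape[1]]=B
cv2.imwrite('pics/crop.png',np.clip(o*1.6,0,255).astype(np.uint8))
E
```

```text
(no output)
```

View pics/crop.png

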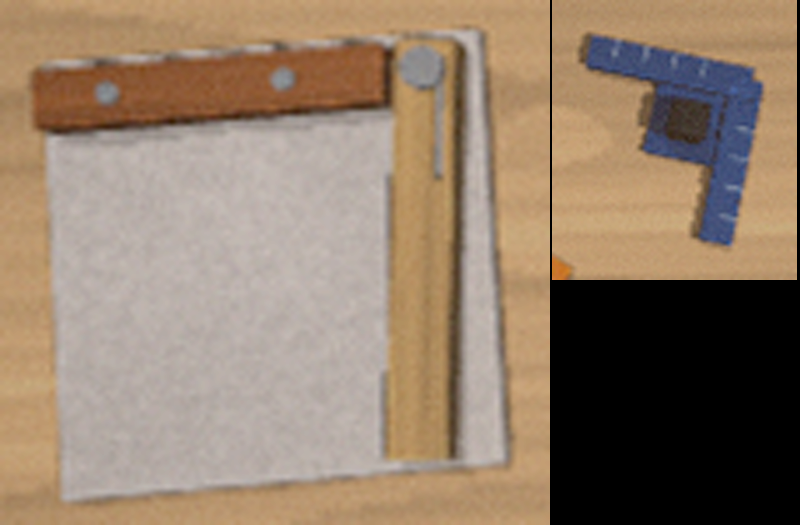

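```bash
python3 - <<'E'
from h import *
from scipy.optimize import least_squares
c=load('top0')
A=lambda u,v,z:p2w(c,(u+.5)/5-.5+45,(v+.5)/5-.5+155,z)
B=lambda u,v,z:p2w(c,(u-552+.5)/3.5-.5+235,(v+.5)/3.5-.5+160,z)
def fit(loc,W):
    f=lambda p:(np.array([[np.cos(p[2]),-np.sin(p[2])],[np.sin(p[2]),np.cos(p[2])]])@np.array(loc).T).T+p[:2]-W
    r=least_squares(lambda p:f(p).ravel(),[.5,.2,-1.5]);print(r.x,np.degrees(r.x[2]),'\n',f(r.x).round(4));return r.x
W=np.array([A(*p)[:2] for p in [(62,500,.012),(510,465,.012),(480,30,.012),(38,130,.036),(386,105,.036),(36,70,.036),(384,45,.036)]])
fit([(-.17,-.17),(.035,-.17),(.035,.035),(-.165,0),(-.005,0),(-.165,.028),(-.005,.028)],W)
W=np.array([B(*p)[:2] for p in [(590,35,.018),(732,245,.018),(701,238,.018),(584,67,.018),(687,117,.062)]])
fit([(-.12,0),(0,-.12),(-.022,-.12),(-.12,-.022),(-.046,-.046)],W)
q=arm.get_obs()['orientation'];from scipy.spatial.transform import Rotation as R
print(R.from_quat(np.roll(q,-1)).as_matrix().round(4))
E
```

```text
[ 0.65448454  0.21252017 -1.50756921] -86.37735306841523 
 [[-0.0012 -0.0001]
 [-0.0007  0.0007]
 [ 0.0002 -0.0015]
 [-0.0001  0.0009]
 [ 0.0007 -0.0008]
 [ 0.0002  0.0011]
 [ 0.0009 -0.0003]]
[ 0.64146499 -0.18246601 -1.77608879] -101.76239165584785 
 [[ 0.0002  0.0005]
 [ 0.0001 -0.0003]
 [-0.0003  0.0007]
 [ 0.0002  0.0006]
 [-0.0003 -0.0015]]
[[-9.148e-01  4.039e-01 -7.000e-04]
 [ 4.039e-01  9.148e-01 -1.100e-03]
 [ 2.000e-04 -1.300e-03 -1.000e+00]]
```

```bash
cat >> h.py <<'E'
from scipy.spatial.transform import Rotation as R
def to(xyz,yaw):
    """units for a move to TCP xyz with the tool y axis at world yaw (deg)"""
    o=arm.get_obs();M=R.from_quat(np.roll(o['orientation'],-1)).as_matrix()
    d=M.T@(np.array(xyz)-o['eef_pos'])/.3
    cur=np.degrees(np.arctan2(M[1,1],M[0,1]));t=-((yaw-cur+180)%360-180)
    print('t',round(o['t'],2),'pos',o['eef_pos'].round(4),'yaw',round(cur,2),'F',o['ft_force'].round(1),'w',round(o['gripper_width'],4))
    print('units',d.round(3),(t/120).round(4),'rows',np.linalg.norm(d)*.3/.0417)
E
```

arm_command(commands=[-0.57,-0.39,0.1,-0.1,85,-0.57,-0.39,0.1,-0.1,85,-0.57,-0.39,0.1,-0.1,85,-0.57,-0.39,0.1,-0.1,85,-0.57,-0.39,0.1,-0.1,85], squeeze=60)

```text
t: 0.52
eef_pos: [0.3295, 0.3289, 0.2741]
orientation: [-0.0, 0.103, 0.995, -0.0]
ft_force: [0.8, 0.4, -0.0]
gripper_width: 0.0852
```

```bash
python3 -c "
from h import *
to((.6058,-.1275,.24),78.24)"
```

```text
t 0.52 pos [0.3295 0.3289 0.2741] yaw 78.22 F [ 0.8  0.4 -0. ] w 0.0852
units [-1.212 -1.301  0.114] -0.0002 rows 12.820199396256386
```

arm_command(commands=[-0.47,-0.5,0.04,0,85,-0.47,-0.5,0.04,0,85,-0.47,-0.5,0.04,0,85,-0.47,-0.5,0.04,0,85,-0.47,-0.5,0.04,0,85])

```text
t: 0.93
eef_pos: [0.437, 0.1527, 0.2623]
orientation: [-0.0, 0.103, 0.995, -0.0]
ft_force: [0.1, 0.8, -0.1]
gripper_width: 0.0852
```

arm_command(commands=[-0.47,-0.5,0.04,0,85,-0.47,-0.5,0.04,0,85,-0.47,-0.5,0.04,0,85,-0.47,-0.5,0.04,0,85,-0.47,-0.5,0.04,0,85])

```text
t: 1.35
eef_pos: [0.5443, -0.0231, 0.2501]
orientation: [-0.0, 0.103, 0.995, 0.0]
ft_force: [0.4, 1.3, -0.1]
gripper_width: 0.0853
```

```bash
python3 -c "
from h import *
to((.6058,-.1275,.20),78.24)"
```

```text
t 1.35 pos [ 0.5443 -0.0231  0.2501] yaw 78.14 F [ 0.4  1.3 -0.1] w 0.0853
units [-0.272 -0.299  0.167] -0.0008 rows 3.144149235670178
```

arm_command(commands=[-0.27,-0.3,0.167,0,85,-0.27,-0.3,0.167,0,85,-0.27,-0.3,0.167,0,85,-0.27,-0.3,0.167,0,85,-0.27,-0.3,0.167,0,85])

```text
t: 1.77
eef_pos: [0.6047, -0.1275, 0.1982]
orientation: [-0.002, 0.104, 0.995, 0.0]
ft_force: [0.2, 0.7, 0.5]
gripper_width: 0.0853
```

```bash
python3 -c "
from h import *
to((.6058,-.1275,.1),78.24)
c=shot('wrist','w1');print(c['fx'],c['pose'].round(3))
cv2.imwrite('pics/w1b.png',np.clip(c['img'][:,:,::-1]*1.5,0,255))"
```

```text
t 1.77 pos [ 0.6047 -0.1275  0.1982] yaw 78.02 F [0.2 0.7 0.5] w 0.0853
units [-0.005  0.001  0.327] -0.0018 rows 2.355344745561209
297.3186396354542 [[ 0.208 -0.942 -0.264  0.537]
 [ 0.978  0.2    0.057 -0.113]
 [-0.    -0.27   0.963  0.269]
 [ 0.     0.     0.     1.   ]][ WARN:0@1.301] global loadsave.cpp:1063 imwrite_ Unsupported depth image for selected encoder is fallbacked to CV_8U.
```

View pics/w1b.png

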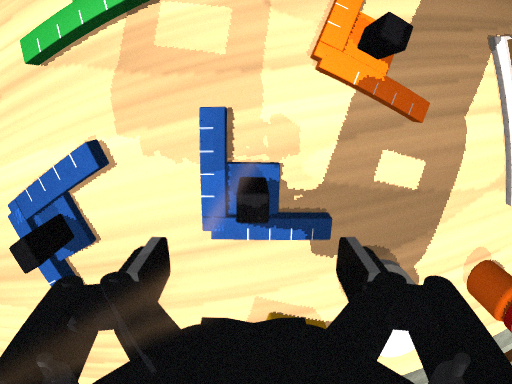

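The wrist view shows the square aligned with the tool: handle at column 253, fingers at 163 and 343, so it is centred. I'm going down to grip.

arm_command(commands=[-0.003,0,0.165,0,85,-0.003,0,0.25,0,85,-0.003,0,0.33,0,85,-0.003,0,0.33,0,85,-0.003,0,0.33,0,85])

```text
t: 2.23
eef_pos: [0.6052, -0.1245, 0.1021]
orientation: [-0.0, 0.102, 0.995, 0.0]
ft_force: [0.7, -0.5, -1.2]
gripper_width: 0.0849
```

arm_command(commands=[0,0,0,0,10,0,0,0,0,10,0,0,0,0,10,0,0,0,0,10,0,0,0,0,10], squeeze=80)

```text
t: 2.65
eef_pos: [0.6056, -0.1259, 0.1023]
orientation: [0.001, 0.103, 0.995, -0.0]
ft_force: [0.1, -0.3, 0.8]
gripper_width: 0.025
```

arm_command(commands=[0,0,0,0,10,0,0,0,0,10,0,0,0,0,10,0,0,0,0,10,0,0,0,0,10])

```text
t: 3.07
eef_pos: [0.6057, -0.1259, 0.1025]
orientation: [0.001, 0.103, 0.995, -0.0]
ft_force: [-1.3, 0.2, 6.6]
gripper_width: 0.0232
```

arm_command(commands=[0,0,-0.05,0,10,0,0,-0.15,0,10,0,0,-0.27,0,10,0,0,-0.27,0,10,0,0,-0.27,0,10])

```text
t: 3.48
eef_pos: [0.6056, -0.1258, 0.1838]
orientation: [0.001, 0.103, 0.995, -0.0]
ft_force: [0.1, 0.1, -4.3]
gripper_width: 0.023
```

```bash
python3 -c "
from h import *
# hover: offset (-30,-15) mm in corner frame
def T(dx,dy,z):
    a=np.radians(-86.4);M=np.array([[np.cos(a),-np.sin(a)],[np.sin(a),np.cos(a)]])
    return np.r_[np.array([.6545,.2125])+M@np.array([-.046+dx,-.046+dy]),z]
to(T(-.03,-.015,.18),93.6)"
```

```text
t 3.48 pos [ 0.6056 -0.1258  0.1838] yaw 78.17 F [ 0.1  0.1 -4.3] w 0.023
units [0.335 1.327 0.011] -0.1285 rows 9.84865347826817
```

arm_command(commands=[0.02,0.08,0,0,10,0.05,0.2,0,0,10,0.085,0.33,0,0,10,0.12,0.46,0,0,10,0.15,0.59,0,0,10])

```text
t: 3.9
eef_pos: [0.5963, 0.0585, 0.1803]
orientation: [-0.002, 0.103, 0.995, 0.0]
ft_force: [-0.4, -0.0, -3.5]
gripper_width: 0.0231
```

arm_command(commands=[0.03,0.13,0,-0.03,10,0.06,0.26,0,-0.06,10,0.1,0.39,0,-0.09,10,0.13,0.52,0,-0.12,10,0.15,0.6,0,-0.1285,10])

```text
t: 4.32
eef_pos: [0.5889, 0.2458, 0.1802]
orientation: [-0.002, -0.034, 0.999, 0.0]
ft_force: [0.6, -0.7, -3.5]
gripper_width: 0.0229
```

```bash
cat >> h.py <<'E'
def T(dx,dy,z):
    a=np.radians(-86.4);M=np.array([[np.cos(a),-np.sin(a)],[np.sin(a),np.cos(a)]])
    return np.r_[np.array([.6545,.2125])+M@np.array([-.046+dx,-.046+dy]),z]
E
python3 -c "
from h import *
to(T(-.03,-.015,.18),93.6)"
```

```text
t 4.32 pos [0.5889 0.2458 0.1802] yaw 93.91 F [ 0.6 -0.7 -3.5] w 0.0229
units [-0.009  0.129  0.001] 0.0026 rows 0.9291482924616639
```

arm_command(commands=[-0.009,0.06,0.05,0.0026,10,-0.009,0.129,0.1,0.0026,10,-0.009,0.129,0.1,0.0026,10,-0.009,0.129,0.1,0.0026,10,-0.009,0.129,0.1,0.0026,10])

```text
t: 4.73
eef_pos: [0.5905, 0.2804, 0.1514]
orientation: [-0.001, -0.029, 1.0, -0.0]
ft_force: [0.2, 0.1, -4.0]
gripper_width: 0.0228
```

```bash
python3 -c "
from h import *
to(T(-.03,-.015,.1145),93.6)
a=shot('top','t2')['img'][:,:,::-1];b=shot('wrist','w2')['img'][:,:,::-1]
A=cv2.resize(a[140:270,30:170],None,fx=3,fy=3,interpolation=cv2.INTER_CUBIC)
o=np.zeros((390,800,3),np.uint8);o[:,:420]=A;B=cv2.resize(b,(380,285));o[:285,420:]=B
cv2.imwrite('pics/c2.png',np.clip(o*1.6,0,255).astype(np.uint8))"
```

```text
t 4.73 pos [0.5905 0.2804 0.1514] yaw 93.28 F [ 0.2  0.1 -4. ] w 0.0228
units [0.005 0.014 0.123] -0.0027 rows 0.8924573656064936
```

View pics/c2.png

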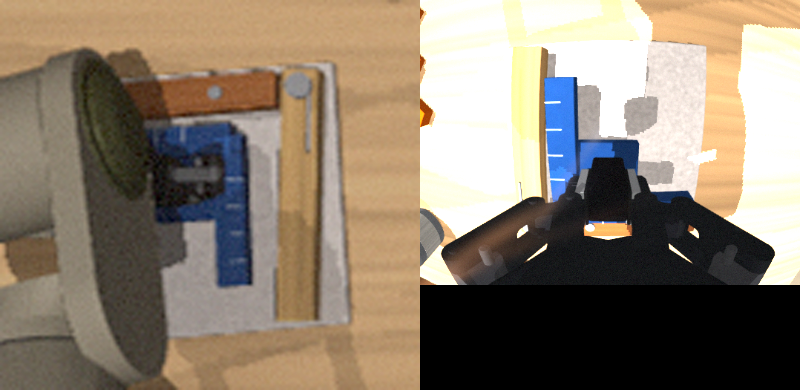

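The top crop shows the square clear of the rail (about 30 px gap) and parallel to the frame. I'm lowering it onto the board.

arm_command(commands=[0,0.01,0.05,-0.0025,10,0,0.01,0.1,-0.0025,10,0,0.01,0.115,-0.0025,10,0,0.01,0.12,-0.0025,10,0,0.01,0.123,-0.0025,10])

```text
t: 5.25
eef_pos: [0.5909, 0.2835, 0.1161]
orientation: [0.0, -0.031, 1.0, 0.0]
ft_force: [-0.3, -0.1, -3.1]
gripper_width: 0.0232
```

arm_command(commands=[0,0,0.002,0,10,0,0,0.004,0,10,0,0,0.006,0,10,0,0,0.006,0,10,0,0,0.006,0,10])

```text
t: 5.67
eef_pos: [0.5908, 0.284, 0.1145]
orientation: [0.001, -0.031, 1.0, 0.0]
ft_force: [-0.6, -0.4, 0.7]
gripper_width: 0.0225
```

arm_command(commands=[-0.01,0,0.003,0,10,-0.02,0,0.003,0,10,-0.03,0,0.003,0,10,-0.037,0,0.003,0,10,-0.04,0,0.003,0,10])

```text
t: 6.08
eef_pos: [0.603, 0.2849, 0.1145]
orientation: [0.001, -0.031, 1.0, 0.0]
ft_force: [-2.9, -0.8, 8.1]
gripper_width: 0.0227
```

arm_command(commands=[-0.002,0,0,0,10,-0.004,0,0,0,10,-0.006,0,0,0,10,-0.008,0,0,0,10,-0.01,0,0,0,10])

```text
t: 6.5
eef_pos: [0.604, 0.2849, 0.1145]
orientation: [-0.002, -0.032, 0.999, -0.001]
ft_force: [-14.8, -4.1, 15.0]
gripper_width: 0.0229
```

```bash
python3 -c "
from h import *
to(T(0,0,.1145),93.6)"
```

```text
t 6.5 pos [0.604  0.2849 0.1145] yaw 93.68 F [-14.8  -4.1  15. ] w 0.0229
units [ 0.001 -0.098  0.   ] 0.0007 rows 0.7050374488604069
```

Stile contact came within 0.3 mm of the prediction, at about 13 N. Next I'm sliding along the stile onto the rail.

arm_command(commands=[0.002,-0.018,-0.002,0,10,0.002,-0.036,-0.002,0,10,0.002,-0.054,-0.002,0,10,0.002,-0.07,-0.002,0,10,0.002,-0.085,-0.002,0,10])

```text
t: 6.92
eef_pos: [0.6055, 0.2607, 0.1146]
orientation: [-0.001, -0.032, 0.999, 0.001]
ft_force: [-8.4, 7.6, 7.4]
gripper_width: 0.0227
```

arm_command(commands=[0,-0.002,0,0,10,0,-0.004,0,0,10,0,-0.006,0,0,10,0,-0.006,0,0,10,0,-0.006,0,0,10])

```text
t: 7.33
eef_pos: [0.6056, 0.2592, 0.1146]
orientation: [-0.001, -0.032, 0.999, 0.001]
ft_force: [-8.2, 6.1, 6.6]
gripper_width: 0.0229
```

```bash
python3 -c "
from h import *
to(T(0,0,.1145),93.6);print(arm.get_obs()['ft_torque'])"
```

```text
t 7.33 pos [0.6056 0.2592 0.1146] yaw 93.69 F [-8.2  6.1  6.6] w 0.0229
units [ 0.    -0.012  0.   ] 0.0007 rows 0.08739581400186958
[0.95492677 1.23371466 0.46665201]
```

arm_command(commands=[0,-0.003,0,0,10,0,-0.006,0,0,10,0,-0.008,0,0,10,0,-0.008,0,0,10,0,-0.008,0,0,10])

```text
t: 7.75
eef_pos: [0.6056, 0.2574, 0.1146]
orientation: [-0.0, -0.032, 0.999, 0.002]
ft_force: [-7.7, 9.3, 5.7]
gripper_width: 0.0226
```

arm_command(commands=[0,-0.001,0,0,10,0,-0.002,0,0,10,0,-0.003,0,0,10,0,-0.003,0,0,10,0,-0.003,0,0,10])

```text
t: 8.17
eef_pos: [0.6056, 0.2572, 0.1147]
orientation: [-0.0, -0.032, 0.999, 0.002]
ft_force: [-7.9, 13.4, 6.3]
gripper_width: 0.0229
```

arm_command(commands=[0,-0.001,0,0,10,0,-0.002,0,0,10,0,-0.003,0,0,10,0,-0.003,0,0,10,0,-0.003,0,0,10])

```text
t: 8.58
eef_pos: [0.6056, 0.2569, 0.1148]
orientation: [-0.0, -0.032, 0.999, 0.003]
ft_force: [-7.9, 15.6, 5.8]
gripper_width: 0.0231
```

```bash
python3 -c "
from h import *
to(T(0,0,.1145),93.6);print(arm.get_obs()['ft_torque'])
a=shot('top','t3')['img'][:,:,::-1];b=shot('wrist','w3')['img'][:,:,::-1]
A=cv2.resize(a[145:260,75:155],None,fx=5,fy=5,interpolation=cv2.INTER_CUBIC)
o=np.zeros((575,800,3),np.uint8);o[:,:400]=A*1.0;B=cv2.resize(b[40:330,100:300],(396,575),interpolation=cv2.INTER_CUBIC);o[:575,404:]=B*.7
cv2.imwrite('pics/c3.png',np.clip(o*1.4,0,255).astype(np.uint8))"
```

```text
t 8.58 pos [0.6056 0.2569 0.1148] yaw 93.72 F [-7.9 15.6  5.8] w 0.0231
units [ 0.    -0.005  0.001] 0.001 rows 0.03451871201397281
[2.639031   1.25769818 0.40911424]
```

View pics/c3.png

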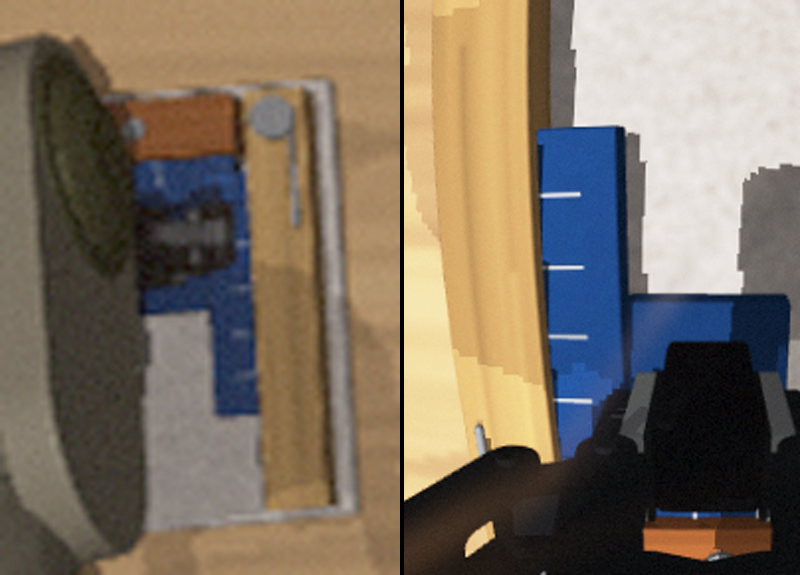

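The crop shows the square seated against both timbers: rail inner edge (243,95)->(263,508), board edge (330,82)->(357,512). The slopes suggest the rail may be about 0.01 rad short, so I'm fitting the edges to check.

```bash
cat > e.py <<'E'
from h import *
import sys
def edge(f,p,q,z,ch,w=4,org=(75,145),s=5):
    c=load(f);im=cv2.GaussianBlur(c['img'],(0,0),.8).astype(float)
    im={'s':im.sum(2),'rb':im[:,:,0]-im[:,:,2]}[ch]
    p,q=[(np.array(a)+.5)/s-.5+org for a in (p,q)]
    n=np.array([-(q-p)[1],(q-p)[0]]);n/=np.linalg.norm(n);o=np.arange(-w,w+.01,.1);W=[]
    for t in np.linspace(.04,.96,60):
        m=p+t*(q-p)+o[:,None]*n
        v=cv2.remap(im.astype(np.float32),m[:,0].astype(np.float32)[None],m[:,1].astype(np.float32)[None],1)[0]
        g=abs(np.gradient(v));k=g.argmax();a=m[k];W.append(p2w(c,*a,z)[:2])
    W=np.array(W);l=cv2.fitLine(W.astype(np.float32),cv2.DIST_HUBER,0,.0005,.0001).ravel()
    d=l[:2]*np.sign(l[0]);nn=np.array([-d[1],d[0]]);r=(W-l[2:])@nn
    P=np.array([.6545,.2125]);print(f,np.degrees(np.arctan2(d[1],d[0])).round(2),'rms',np.sqrt(np.median(r**2)).round(5),'offset from corner',((l[2:]-P)@nn).round(4))
if __name__=='__main__':
  for f in ('top0','t3'):
    print('board R');edge(f,(329,95),(355,500),.012,'s',3)
    print('rail in');edge(f,*(((243,210),(238,450)) if f=='top0' else ((252,310),(262,495))),.036,'rb',2.5)
    print('rail out');edge(f,*(((305,110),(306,500)) if f=='top0' else ((309,110),(332,495))),.036,'s',2)
  print('stile in top0');edge('top0',(40,130),(370,106),.036,'rb',2.5,(45,155))
  print('board bot');edge('top0',(70,499),(500,466),.012,'s',3,(45,155))
  print('square leg inner');edge('t3',(215,315),(215,405),.030,'rb',2)
E
python3 e.py
```

```text
board R
top0 5.44 rms 0.00152 offset from corner -0.029
rail in
top0 -0.21 rms 0.00042 offset from corner 0.0029
rail out
top0 -0.25 rms 0.00042 offset from corner -0.0302
board R
t3 4.02 rms 0.00044 offset from corner -0.0262
rail in
t3 4.07 rms 0.00064 offset from corner 0.0023
rail out
t3 3.26 rms 0.00053 offset from corner -0.0321
stile in top0
top0 -86.21 rms 0.00072 offset from corner -0.0005
board bot
top0 -86.17 rms 0.00052 offset from corner -0.1675
square leg inner
t3 0.62 rms 0.0 offset from corner 0.0167
```

Edge fits put the rail at 3.3–4.1° against the frame's 3.8°, so it is square within the noise. The force rising above the spring level also fits full contact. I'm backing off slightly so the vertex isn't over-pressed, then checking from near.

arm_command(commands=[-0.001,0.002,0,0,10,-0.001,0.003,0,0,10,-0.001,0.003,0,0,10,-0.001,0.003,0,0,10,-0.001,0.003,0,0,10])

```text
t: 9.1
eef_pos: [0.6057, 0.2571, 0.1147]
orientation: [-0.001, -0.032, 0.999, 0.002]
ft_force: [-9.1, 12.0, 6.2]
gripper_width: 0.0222
```

```bash
python3 -c "
from h import *
to(T(0,0,.1145),93.6)
b=shot('wrist','w4')['img'][:,:,::-1]
print(p2w(load('w4'),150,100,.036,True))
A=cv2.resize(b[10:160,130:205],None,fx=4,fy=4,interpolation=cv2.INTER_CUBIC);B=cv2.resize(b[150:300,130:205],None,fx=4,fy=4,interpolation=cv2.INTER_CUBIC)
cv2.imwrite('pics/c4.png',np.hstack([A,B]))"
```

```text
t 9.1 pos [0.6057 0.2571 0.1147] yaw 93.72 F [-9.1 12.   6.2] w 0.0222
units [ 0.    -0.005  0.001] 0.001 rows 0.03896307049250486
[0.53302784 0.19968743 0.036     ]
```

View pics/c4.png

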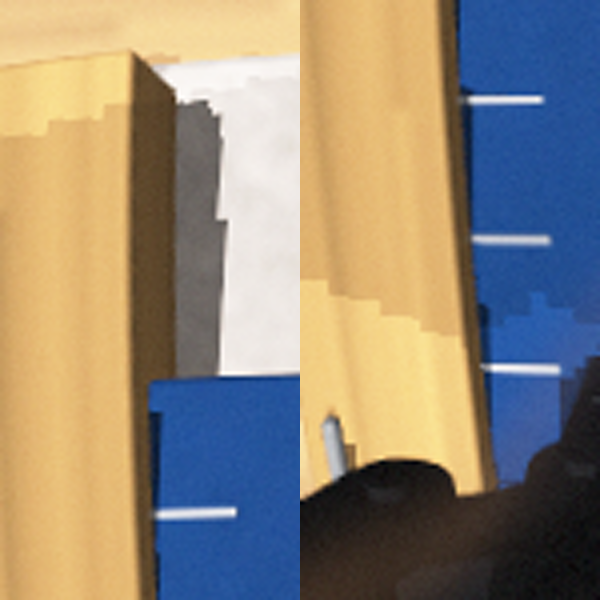

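```bash
cat > s.py <<'E'
from h import *
c=load('w4')
def line(A,B,z):
    W=np.array([p2w(c,(u+.5)/4-.5+130,(v+.5)/4-.5+10,z,True)[:2] for u,v in A]+[p2w(c,(u-300+.5)/4-.5+130,(v+.5)/4-.5+150,z,True)[:2] for u,v in B])
    k=np.polyfit(W[:,0],W[:,1],1);print(W.round(4).tolist(),np.degrees(np.arctan(k[0])).round(2),(np.polyval(k,W[:,0])-W[:,1]).round(4),np.polyval(k,[.654,.534]).round(4))
line([(134,52),(132,200),(135,380),(141,590)],[(440,0),(447,100),(461,240),(475,340),(491,480)],.036)
line([(150,385),(155,515),(158,595)],[(459,5),(465,100),(472,240),(484,368)],.030)
im=c['img'].astype(float)
for v in (115,130,145,160,175,190,205,220,235,250):
    r=cv2.GaussianBlur(c['img'],(0,0),.5)[v,150:185].astype(int)
    print(v,(r[:,0]-r[:,2]).tolist())
E
python3 s.py
```

```text
[[0.4917, 0.204], [0.5119, 0.2054], [0.5354, 0.2071], [0.5628, 0.2086], [0.5588, 0.2084], [0.5721, 0.2094], [0.5916, 0.2111], [0.6065, 0.2126], [0.6294, 0.2141]] 4.22 [-0.0002 -0.0002 -0.0001  0.0004  0.0003  0.0003  0.0001 -0.0004 -0.0002] [0.2157 0.2069]
[[0.536, 0.2074], [0.5535, 0.2087], [0.5644, 0.2092], [0.5603, 0.2093], [0.5734, 0.2103], [0.5937, 0.211], [0.6137, 0.2123]] 3.49 [ 0.0002  0.      0.0001 -0.0002 -0.0003  0.0001  0.0001] [0.2148 0.2075]
115 [114, 115, 113, 115, 114, 115, 115, 115, 114, 113, 114, 113, 98, 67, 52, 51, 44, -3, -39, -47, -91, -121, -125, -123, -121, -121, -121, -122, -120, -119, -120, -120, -117, -117, -119]
130 [113, 114, 112, 112, 114, 114, 112, 114, 115, 114, 113, 112, 110, 86, 58, 49, 49, 18, -37, -64, -113, -120, -119, -120, -119, -120, -119, -118, -120, -121, -120, -119, -118, -118, -120]
145 [114, 116, 115, 113, 114, 115, 112, 114, 114, 114, 112, 112, 112, 101, 74, 51, 50, 47, -12, -97, -120, -121, -120, -121, -121, -120, -120, -119, -119, -120, -121, -119, -118, -117, -119]
160 [112, 112, 112, 113, 113, 113, 114, 114, 116, 115, 114, 114, 114, 
[... 516 characters left out ...]
13, 113, 114, 114, 115, 114, 114, 115, 114, 115, 114, 104, 80, 50, 48, 37, -10, -91, -113, -112, -113, -113, -115, -117, -117, -118, -116, -115, -113]
220 [114, 113, 112, 114, 113, 114, 114, 112, 111, 112, 112, 114, 113, 114, 113, 113, 114, 114, 111, 90, 61, 48, 44, -8, -89, -114, -114, -114, -113, -113, -112, -113, -112, -113, -112]
235 [111, 110, 108, 109, 106, 105, 108, 107, 106, 104, 102, 104, 107, 108, 108, 109, 110, 111, 111, 111, 105, 73, 49, 50, 34, -38, -67, -99, -127, -131, -130, -131, -132, -131, -131]
250 [110, 110, 109, 109, 108, 108, 109, 110, 107, 106, 107, 104, 105, 105, 107, 110, 109, 111, 111, 109, 110, 110, 109, 76, 53, 48, 6, -55, -116, -121, -121, -120, -117, -114, -111]
```

```bash
cat > s2.py <<'E'
from h import *
import sys
def fit(f):
    c=load(f);g=cv2.GaussianBlur(c['img'],(0,0),.5).astype(float);d=g[:,:,0]-g[:,:,2]
    def cross(v,t):
        r=d[v,150:190];k=np.where((r[:-1]>=t)&(r[1:]<t))[0]
        return 150+k[0]+(r[k[0]]-t)/(r[k[0]]-r[k[0]+1]) if len(k) else None
    for t,z,vs in ((82,.036,range(40,258)),(-40,.030,range(112,256))):
        W=np.array([p2w(c,u,v,z,True)[:2] for v in vs if (u:=cross(v,t))])
        l=cv2.fitLine(W.astype(np.float32),cv2.DIST_HUBER,0,.0005,.0001).ravel();k=l[1]/l[0]
        r=l[3]+k*(W[:,0]-l[2])-W[:,1]
        print(f,z,'ang',np.degrees(np.arctan(k)).round(3),'y at .654,.534',(l[3]+k*(np.array([.654,.534])-l[2])).round(4),'resid x1e4',(r[::12]*1e4).round(1))
fit(sys.argv[1])
E
python3 s2.py w4;python3 s2.py w3
```

```text
w4 0.036 ang 3.699 y at .654,.534 [0.2142 0.2064] resid x1e4 [-0.2  0.1 -0.1 -0.1 -0.2 -0.7 -0.1 -0.1 -0.1  0.  -0.1  0.6  0.2 -0.1
 -0.  -0.1  0.9 -2.2 -2.3]
w4 0.03 ang 3.498 y at .654,.534 [0.2148 0.2075] resid x1e4 [ 4.5 -2.   0.5  1.2  2.3 -0.6 -2.5 -0.6  1.7  2.4  0.5 -0.7]
w3 0.036 ang 3.705 y at .654,.534 [0.2142 0.2064] resid x1e4 [-0.3  0.1  0.  -0.3 -0.2 -0.4 -0.   0.2  0.2 -0.  -0.   0.5  0.4  0.2
 -0.1  0.2  0.6 -1.8 -2. ]
w3 0.03 ang 3.462 y at .654,.534 [0.2148 0.2076] resid x1e4 [ 5.2 -1.6  1.3  0.2  2.9 -0.6 -2.  -0.7  2.1  2.5 -0.5 -0.4]
```

arm_command(commands=[0,0,0,0,10,0,0,0,0,10,0,0,0,0,10,0,0,0,0,10,0,0,0,0,10])

```text
t: 9.57
eef_pos: [0.6057, 0.2571, 0.1147]
orientation: [-0.001, -0.032, 0.999, 0.002]
ft_force: [-9.2, 12.1, 6.7]
gripper_width: 0.0234
```

```bash
python3 -c "
from h import *
to(T(0,0,.1145),93.6);print(arm.sign_off())"
```

```text
t 9.57 pos [0.6057 0.2571 0.1147] yaw 93.72 F [-9.2 12.1  6.7] w 0.0234
units [ 0.    -0.005  0.001] 0.001 rows 0.03920760412902034
the job is handed in; nothing more can be done
None
```

I gripped the smaller blue square by its handle, laid it flat on the jig board, slid it onto the stile, and then along the stile into the rail until it was fully home. I handed the job in at 9.6 s, still gripping and pressing. The paint tin, hardener and thinner can were outside the arm's path, but I took no final picture of them.

**Forces at hand-in:** the square was pressing about 9 N on the stile, about 12 N on the rail and about 7 N down. The force towards the rail had risen well above the spring level (from 6 to 15.6 N), with almost no further travel. That is what full contact near the pin should give, so I eased it back to 12 N.

**Rail angle:** the wrist camera shows the rail at 3.70° and the square's leg at about 3.5°. The frame's own right angle fits at 3.6–3.8°, so they agree within about 0.2–0.3°.

**What disagreed:**
- The top-camera fits of the rail edges were noisier, at 3.3–4.1°.
- The top-camera estimate put the home position about 1.5 mm further towards the rail than where contact stopped the square. I put that down to calibration error, because the rail's position in the same picture was shifted by about 2 mm.

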